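# Fasten the template arm to the potter's forming stand

### The arm

A 6-joint arm with a two-finger parallel gripper is mounted at the origin on the work surface. World frame = base frame: x ahead of the robot, y to its left, z up, the work surface at z = 0. Lengths are in mm, angles in degrees, forces in N, time in s.
With the tool pointing down it reaches from about 350 to 850 mm from the base axis. Payload 8.1 kg.
Tool frame: the origin (TCP) lies midway between the tips of the shut fingers; the grasp point (between the pads) lies 19 mm behind it; z points along the fingers, y is the line along which they close (so a half turn about z gives the same grasp; the last joint's range is limited). The gripper opens to 85 mm and grips with 20 to 120 N. Pads are 22 mm wide; open, the fingers measure 114 mm over their backs; the gripper's body (76 mm by 85 mm) begins 54 mm behind the grasp point. The pads swing forward as they close: fully open they stand 13 mm farther back than shut.
Start: joints at [61.054, 7.471, 85.268, -0, 87.261, -4.893], TCP at [244.526, 547.916, 231.292] pointing down, gripper open.
Joint ranges: [-169.43, 169.43], [-51.17, 129.36], [1.28, 143.12], [-76.62, 256.62], [0, 156.53], [-152.29, 152.29]. Speed limits (degrees/s): [136.94, 136.94, 159.86, 180, 180, 180].

### API

Orientations are given as [roll, pitch, yaw] about the fixed x, y, z axes, in that order (R = Rz(yaw) Ry(pitch) Rx(roll)).
In Python, from bench import sense, snapshot, camera_params, hand_in, masks_of, pinpoint gives the robot as it stands.
- The arm moves only by the tool step_arm, never from a script. Its argument "targets" is a list of rows, each an object with "angular": the turn, a rotation vector about the tool's x, y, z scaled (see below), a list of three; "dp": the shift along the tool's x, y, z scaled (see below), a list of three; "fingers": the closure, from 0 (fully open) to 1 (shut). A call has exactly 8 rows; each row is the pose to reach, as a shift and turn from the pose commanded when the call began, along the tool's axes at that moment, turning the shorter way round; what a row does not reach only later rows make up. The controller multiplies each number of a shift by 0.2 m and each number of a turn by 180 degrees. A row lasts 1/8 s, in which the tool goes at most 62.5 mm and 10.7 degrees, less where a joint would pass 70% of its speed; a pose out of reach is approached as far as the arm can. A call with a number of a shift or a turn outside -1 to 1 is refused whole. A call with a gripper value outside its range is refused whole. The fingers move at their own pace and stop on an object; "newtons" is the grip in N (left out, the last holds). Time passes only in rows, so rows that repeat a pose let the fingers close, or fill a call up. It gives the time, the measured TCP pose, the force, the opening and the grip force at its end, in the units of the state.
- sense(): the state, without advancing time (a new reading comes with each control period).
- snapshot(name): name is "scene" or "side" or "wrist"; returns the picture (480x640x3 uint8, blue, green, red); there is no depth.
- camera_params(name): a dict with "vfov" (degrees; the focal length in pixels is half the picture's height over the tangent of half this angle, whatever the lens; pixels are square), "cx", "cy" (the principal point, pixels), "R" (3x3) and "t" (3): a world point X has camera coordinates R X + t. Camera axes: x right, y down, z forward; pixel columns grow to the right and rows downward; lengths in mm; the calibration is good to about 2 mm. The wrist camera is an equidistant fisheye: a pixel r from the principal point sees the ray r / f radians off the axis. A picture is of the moment at which its call begins: read the wrist's pose just before it. camera_params takes no time and is no camera call; for the wrist camera it gives the pose at the moment of the call.
- hand_in(): hands the job in; it is judged then, once.
Trained networks look in the newest picture that a camera, given by its name, has taken for a name from the list of things; names that differ only in an ending like _2 or _b are one class to them, and where a whole thing is asked for, a point or a joint stands for the part that bears it (a point fixed in the world has none). Each returns a list of dicts, best first, with "conf" (0 to 1); they miss things now and then, are a little off and sometimes report something else, mostly with a low value. They report only what shows in the picture. A call takes as long as a camera call. They do not tell look-alikes from the thing itself.
- masks_of(camera, label): "pixels" (480x640 bool, what is visible of it) and "at" ([column, row] in pixels, amid what is visible of it).
- pinpoint(camera, label): "at" ([column, row] in pixels: a listed point, or the origin of a listed thing).
The state is a dict: "time": time; "joint_pos": joint angles; "qd": joint speeds; "joint_efforts": joint torques, N m; "tool_pos": TCP position; "tcp_rot": TCP orientation; "ft_force": force on the tool from outside, world axes, zero at the start; "wrist_torque": the same for the moment, N m; "finger_gap": finger opening in mm; "grip_force": force on a finger pad.
Only numpy, scipy, OpenCV 4.12 (cv2) and the standard library are available. Lean on these libraries where they do the work, as an engineer would, in place of code of your own. Each camera call takes 0.05 s, during which the arm holds its last target. There are 200 camera calls.

### The job

Lay the template arm flat in the blue channel of the forming stand, with its plywood profile towards the wheel. Then take the orange thumbscrew from its wooden rack, put it through the slot of the arm and on through the slot of the brass nut plate beneath (feel for it gently, the plate's place along the channel is not known), press it down until its collar is flat on the arm, give it a quarter turn to lock it, and let go. Press gently, and leave the pottery and the other tools where they are.

Things in the scene. Friction and masses are not known exactly. Their poses are not given: they have to be found in the camera images.
- stand: forming stand, fixed: dark bed 400 x 75 x 12 mm carrying a blue channel 140 mm long and, at x = 250 mm, a banding wheel (170 mm across, top 50 mm up) with an upturned clay bowl (top 106 mm up). Origin on the table, under the middle of the range where the nut plate's slot can lie; x along the channel to the wheel, y across, z up
- channel (a point): on the stand, same axes: point on the channel's floor 40 mm straight above the stand's origin. The channel runs from 50 mm behind this point (-x) to 90 mm ahead, open at both ends, 43 mm wide between cheeks that rise only 4 mm above the floor
- plate_mid (a point): on the stand, same axes: middle of where the slot of the brass nut plate can be (plate top, 0.5 mm below the floor). The slot, 8.5 mm along x by 20 mm along y, is at y = 0 but anywhere within 16 mm of this point along x: not measured. Plate 80 x 30 x 6 mm, so tight that pushes do not move it; 21 mm free below it, where a foot can turn
- strap_grip (a point): template arm, 0.16 kg: aluminium strap 150 x 40 x 6 mm, upright plywood board on one end (50 mm along x, 12 mm thick along y, top 62 mm above the strap's underside; low rails at its foot, to 14 mm up, 24 mm over both). This point: where to grip, mid-board, 40 mm above the underside. x along the strap from slot to board, z up. Starts flat on the table, board up
- strap_slot (a point): same body and axes as strap_grip: centre of the strap's slot, at the underside, 95 mm from the board's middle along -x, 25 mm from the strap's end. Slot 9 mm (x) by 20 mm (y), through the 6 mm. The strap slides easily along the channel, also when pushed by the thumbscrew standing in its slot
- screw_grip (a point): quarter-turn thumbscrew, 60 g, starts upright in its rack: orange wing 26 mm wide (x), 12 mm thick (y), 33 mm high over a steel collar 26 mm across, 4 mm thick. This point: where to grip, in the wing, 26 mm above the collar's underside, 15 mm below the wing's top. z up. To enter the slots its x must lie along the stand's y; a quarter turn either way then locks it
- screw_foot (a point): same body and axes as screw_grip: lowest tip of the thumbscrew, 22 mm below the collar's underside, 48 mm below screw_grip. Shank 6 mm across, then a cross foot 16 mm (along x) by 6 mm (along y), its upper face 15 mm below the collar, ending in a narrower tip 12.5 x 4.8 mm, 2.5 mm high
- rack: wooden block 60 x 60 x 36 mm, fixed, with a 20 mm square hole in which the thumbscrew stands, its collar on the top face. Origin at the centre of its underside
- goblet_a: unfired clay goblet, 130 mm tall; leave alone. Origin at its underside
- goblet_b: unfired clay goblet, 120 mm tall; leave alone. Origin at its underside
- goblet_c: unfired clay goblet, 140 mm tall; leave alone. Origin at its underside
- bowl: small clay bowl, 100 mm across, 50 mm tall; leave alone. Origin at its underside
- glaze_jar: amber glass jar with white cap, 66 mm across, 90 mm tall; leave alone. Origin at its underside
- brush: brush lying on the table, 200 mm long; leave alone
- spare_profile: spare flat plywood profile lying on the table, 70 x 50 x 8 mm; leave alone. Origin at its underside
Not all that is in view belongs to the job. What is shaped like the part that bears screw_grip but pink is not meant. Several things look just like the part that bears strap_grip: the one meant starts farthest to the robot's left.

How it is judged (in metres and radians):
On the way, in this order (a step that is already met when the one before it is completed fails the run):
1. the arm lies flat in the stand's channel, its profile towards the wheel (z of strap_slot in the frame of stand between 0.0375 and 0.0425 m and y of strap_slot in the frame of stand between -0.004 and 0.004 m and x of strap_slot in the frame of stand between -0.03 and 0.03 m and angle between the x axis of strap_slot and the x axis of stand, either way round below 0.1 rad and angle between strap_slot's own z axis and vertical below 0.05 rad and x of strap_grip in the frame of stand above 0.05 m), for 0.2 s.
2. the thumbscrew's foot has passed through the arm's slot and the nut plate's slot (all of step 1 and z of screw_grip in the frame of stand below 0.0745 m and horizontal distance between screw_grip and strap_slot below 0.006 m and angle between the x axis of screw_grip and the y axis of stand, either way round below 0.3 rad), for 0.1 s.
At the end, for the whole second after the job is handed in: Arm flat in the channel (2.5 mm, 0.1 rad), its slot within 30 mm of the stand's origin along the channel; thumbscrew upright (0.1 rad) through both slots, collar on the arm within 2.5 mm, wing along the channel within 0.45 rad; all released (all of step 1 and z of screw_grip in the frame of stand between 0.0695 and 0.0745 m and x of screw_grip in the frame of stand between -0.023 and 0.023 m and y of screw_grip in the frame of stand between -0.005 and 0.005 m and horizontal distance between screw_grip and strap_slot below 0.005 m and angle between screw_grip's own z axis and vertical below 0.1 rad and angle between the x axis of screw_grip and the x axis of stand, either way round below 0.45 rad); the robot touches nothing.
It fails at once if the thumbscrew is pressed on the stand or its nut plate with more than 30 N (contact force between screw and stand above 30 N).
It fails at once if the thumbscrew is pressed on the arm with more than 45 N (contact force between screw and strap above 45 N).
It fails at once if the pottery or other tools are moved by more than 20 mm (distance of any of goblet_a, goblet_b, goblet_c, bowl, glaze_jar, brush, spare_profile from where it was at the start of the episode above 0.02 m).
It also fails if it takes over 72 s, if anything falls off the work surface, if the arm or the gripper's body presses on something with over 40 N, if the wrist force passes 120 N, or if a joint passes its speed limit or range.

## Working session

There is one attempt and no reset: what is moved stays moved. The work goes in short steps, Python scripts to look and compute and a tool call to move; the robot and the scene stay as the last step left them, time stands still between calls to the robot, and variables do not carry over. Pictures are saved under pics/ and viewed, at most 10 in all, crops included, and the job is handed in when it is done.

Besides the shell and the picture viewer there is one more tool, called by a JSON object that holds its "name" and its "arguments", one argument or row to a line. step_arm: Moves the arm, as the interface text tells. Its arguments: {"type":"object","properties":{"targets":{"type":"array","items":{"type":"object","properties":{"angular":{"type":"array","items":{"type":"number","minimum":-1,"maximum":1}},"dp":{"type":"array","items":{"type":"number","minimum":-1,"maximum":1}},"fingers":{"type":"number"}}}},"newtons":{"type":"number"}},"required":["targets"]}

```bash
mkdir -p pics; cat > h.py <<'E'
import numpy as np, cv2
from bench import *
from scipy.spatial.transform import Rotation as Ro
def ray(cam,px,P=None):
    P=P or camera_params(cam); f=240/np.tan(np.radians(P['vfov']/2))
    u=np.array([px[0]-P['cx'],px[1]-P['cy']])
    if cam=='wrist':
        r=np.hypot(*u); th=r/f; d=np.array([*(u/max(r,1e-9)*np.sin(th)),np.cos(th)])
    else:
        d=np.array([*u/f,1.]); d/=np.linalg.norm(d)
    R=np.array(P['R']);t=np.array(P['t'])
    return -R.T@t, R.T@d
def proj(cam,X,P=None):
    P=P or camera_params(cam); f=240/np.tan(np.radians(P['vfov']/2))
    c=np.array(P['R'])@np.array(X,float)+np.array(P['t'])
    if cam=='wrist':
        r=np.hypot(c[0],c[1]); th=np.arctan2(r,c[2]); return np.array([P['cx'],P['cy']])+f*th*c[:2]/max(r,1e-9)
    return np.array([P['cx'],P['cy']])+f*c[:2]/c[2]
def tri(rays):
    A=0;b=0
    for c,d in rays:
        M=np.eye(3)-np.outer(d,d);A=A+M;b=b+M@c
    X=np.linalg.solve(A,b)
    return X,[float(np.linalg.norm((np.eye(3)-np.outer(d,d))@(X-c))) for c,d in rays]
def onz(rd,z):
    c,d=rd; return c+d*(z-c[2])/d[2]
E
python3 - <<'E'
from h import *
for c in('scene','side','wrist'):
    P=camera_params(c); im=snapshot(c); cv2.imwrite(f'pics/{c}0.png',im)
    print(c,P['vfov'],ray(c,(320,240),P)[0].round(),ray(c,(320,240),P)[1].round(2))
    for l in('stand','channel','plate_mid','strap_grip','strap_slot','screw_grip','screw_foot','rack'):
        print(l,[(round(d['conf'],2),np.round(d['at'],1).tolist()) for d in pinpoint(c,l)[:5]])
s=sense();print(s)
E
```

```text
scene 48.40444493491279 [ 893. -591.  978.] [-0.33  0.51 -0.79]
stand [(0.64, [320.8, 232.4]), (0.41, [300.2, 419.1])]
channel [(0.77, [319.6, 222.2]), (0.72, [448.5, 162.2]), (0.67, [394.6, 135.4])]
plate_mid [(0.56, [322.6, 227.0])]
strap_grip [(0.91, [311.1, 150.2]), (0.86, [396.6, 188.4]), (0.68, [381.6, 337.5])]
strap_slot [(0.85, [374.7, 172.3]), (0.67, [329.7, 333.5])]
screw_grip [(0.69, [255.7, 333.0]), (0.64, [259.5, 298.5])]
screw_foot [(0.75, [254.3, 341.3]), (0.73, [261.6, 308.1]), (0.49, [223.6, 468.5])]
rack [(0.9, [255.1, 345.2])]
side 50.20380969894141 [ -67. -966.  899.] [ 0.4   0.69 -0.61]
stand [(0.87, [305.7, 242.4]), (0.3, [386.5, 283.0])]
channel [(0.73, [305.7, 232.4])]
plate_mid [(0.95, [305.3, 228.7])]
strap_grip [(0.93, [233.9, 214.0]), (0.71, [419.0, 237.5]), (0.6, [301.4, 189.0])]
strap_slot [(0.74, [237.5, 240.4]), (0.68, [269.4, 200.9]), (0.63, [396.7, 264.1])]
screw_grip [(0.65, [386.4, 285.7]), (0.64, [356.6, 277.8])]
screw_foot [(0.77, [354.3, 292.2]), (0.55, [382.3, 299.2])]
rack []
wrist 65.70646984690485 [170. 582. 372.] [ 0.26 -0.14 -0.96]
stand [
[... 166 characters left out ...]
]
rack []
{'time': 1.35, 'joint_pos': array([ 6.10533537e+01,  7.47220830e+00,  8.52660653e+01,  1.28958221e-03,
        8.72633104e+01, -4.89409105e+00]), 'qd': array([ 0.014187  , -0.04388909, -0.00449646, -0.0690864 ,  0.08825659,
        0.00765578]), 'joint_efforts': array([ 5.75805916e-05, -5.69296002e+01, -5.00866055e+01, -3.90235655e-04,
        1.06240514e-03, -2.01889031e-05]), 'tool_pos': array([244.5285938 , 547.9148491 , 231.29799478]), 'tcp_rot': array([-1.79998532e+02, -1.41854939e-03,  1.55947383e+02]), 'ft_force': array([ 0.57234667, -0.49415764,  0.3500095 ]), 'wrist_torque': array([ 0.00075242,  0.00707353, -0.02829394]), 'grip_force': 0.0, 'finger_gap': 85.22128537504364}
```

View pics/scene0.png

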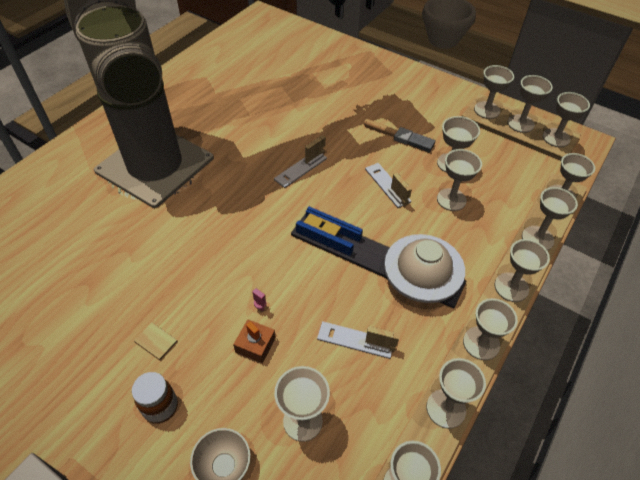

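View pics/side0.png

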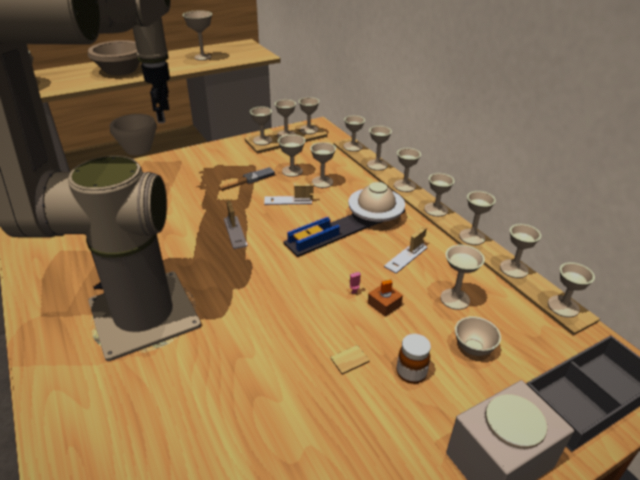

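View pics/wrist0.png

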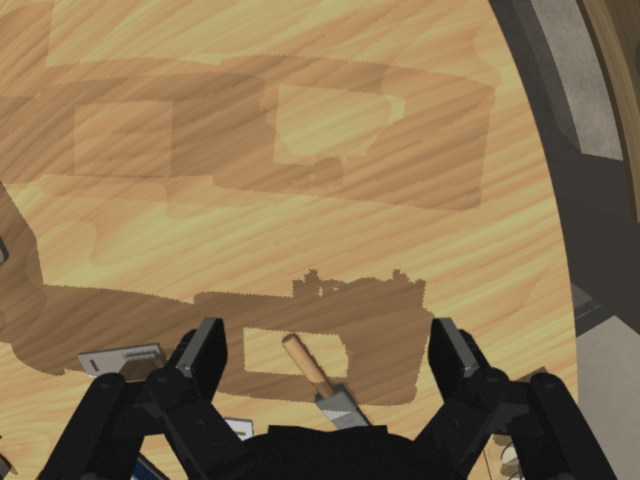

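The scene view shows three look-alike arms (boards at about (311,150), (397,188) and (382,337)), the stand at (320,230) with the plate inside, and the orange screw in its rack at (255,335). The pink screw is at (260,299). The side view shows the same things. The wrist view shows one arm at (120,360) and the brush.

```bash
python3 - <<'E'
from h import *
def T(n,a,b):
    X,e=tri([ray('scene',a),ray('side',b)]);print(n,X.round(1),np.round(e,1))
T('g1',(311.1,150.2),(233.9,214)); T('g2',(396.6,188.4),(301.4,189)); T('g3',(381.6,337.5),(419,237.5))
T('s2',(374.7,172.3),(269.4,200.9)); T('s3',(329.7,333.5),(396.7,264.1))
T('chan',(319.6,222.2),(305.7,232.4));T('plate',(322.6,227),(305.3,228.7));T('stand',(320.8,232.4),(305.7,242.4))
T('screw',(255.7,333),(386.4,285.7));T('pink',(259.5,298.5),(356.6,277.8));T('foot',(254.3,341.3),(382.3,299.2))
T('bowltop',(429,248),(377,188))
P=camera_params('wrist')
print('s1 side',onz(ray('side',(237.5,240.4)),0),'wrist',onz(ray('wrist',(96.3,361.4)),0),'g1w',onz(ray('wrist',(132,373.2)),40))
print(onz(ray('scene',(283,179)),6),onz(ray('scene',(448,139)),0))
for l in('goblet_a','goblet_b'):
  for d in pinpoint('scene',l): print(l,round(d['conf'],2),np.round(d['at']),onz(ray('scene',d['at']),0).round())
E
```

```text
g1 [328.  230.2  46.7] [2.6 2.6]
g2 [565.1 248.3  46.2] [4.4 4.4]
g3 [ 735.7 -119.4   44.6] [1.4 1.4]
s2 [ 4.766e+02  3.038e+02 -3.000e-01] [1.8 1.8]
s3 [ 639.3 -153.5   11.7] [0.6 0.6]
chan [473.4  54.4  40.9] [0.6 0.6]
plate [480.7  57.8  40. ] [8.8 8.8]
stand [475.3  57.8   2. ] [0.2 0.2]
screw [ 533.  -251.4   57. ] [1.5 1.5]
pink [ 489.4 -185.1   50.4] [0.4 0.4]
foot [ 525.6 -251.6   15.1] [1.9 1.9]
bowltop [724.8  79.9 102.3] [3.7 3.7]
s1 side [308.78475045 161.51383449   0.        ] wrist [305.14244658 157.532453     0.        ] g1w [322.56143552 246.75018273  40.        ]
[303.16844537 142.76687785   6.        ] [577.01216687 525.29024702   0.        ]
goblet_a 0.88 [449. 161.] [617. 449.   0.]
goblet_a 0.84 [454. 203.] [690. 323.   0.]
goblet_a 0.59 [302. 420.] [ 691. -324.    0.]
goblet_b 0.88 [449. 161.] [617. 449.   0.]
goblet_b 0.84 [454. 203.] [690. 323.   0.]
goblet_b 0.59 [302. 420.] [ 691. -324.    0.]
```

```bash
cat >> h.py <<'E'
def go(pos,yaw,frm=None):
    s=sense(); p=np.array(s['tool_pos']); R=Ro.from_euler('xyz',s['tcp_rot'],degrees=True)
    if frm is not None: p=np.array(frm[0],float);R=Ro.from_euler('xyz',[180,0,frm[1]],degrees=True)
    G=Ro.from_euler('xyz',[180,0,yaw],degrees=True)
    d=R.inv().apply(np.array(pos)-p); w=(R.inv()*G).as_rotvec()
    print('dp',(d/200).round(4).tolist(),'ang',(w/np.pi).round(4).tolist(),'mm',d.round(1))
E
python3 -c "
from h import *
go([530,262,231],148)"
```

```text
dp [-1.8861, -0.7237, 0.0015] ang [-0.0, 0.0, 0.0442] mm [-3.772e+02 -1.447e+02  3.000e-01]
```

{"name": "step_arm", "arguments": {
  "targets": [
    {"dp": [-0.2,-0.08,0],"angular": [0,0,0.02],"fingers": 0},
    {"dp": [-0.45,-0.18,0],"angular": [0,0,0.04],"fingers": 0},
    {"dp": [-0.7,-0.28,0],"angular": [0,0,0.0442],"fingers": 0},
    {"dp": [-0.95,-0.36,0],"angular": [0,0,0.0442],"fingers": 0},
    {"dp": [-1,-0.5,0],"angular": [0,0,0.0442],"fingers": 0},
    {"dp": [-1,-0.7,0],"angular": [0,0,0.0442],"fingers": 0},
    {"dp": [-1,-0.72,0],"angular": [0,0,0.0442],"fingers": 0},
    {"dp": [-1,-0.72,0],"angular": [0,0,0.0442],"fingers": 0}
  ]
}}

```text
time: 2.45
tool_pos: [368.7, 335.1, 231.7]
tcp_rot: [179.9, 0.0, 148.0]
ft_force: [0.0, 0.5, 0.3]
finger_gap: 85.3
grip_force: 0.0
```

```bash
python3 -c "
from h import *
go([530,262,231],148)"
```

```text
dp [-0.8776, 0.1176, 0.0039] ang [0.0004, 0.0001, -0.0002] mm [-175.5   23.5    0.8]
```

{"name": "step_arm", "arguments": {
  "targets": [
    {"dp": [-0.3,0.04,0],"fingers": 0,"angular": [0,0,0]},
    {"dp": [-0.6,0.08,0],"fingers": 0,"angular": [0,0,0]},
    {"dp": [-0.8,0.11,0],"fingers": 0,"angular": [0,0,0]},
    {"dp": [-0.88,0.118,0],"fingers": 0,"angular": [0,0,0]},
    {"dp": [-0.88,0.118,0],"fingers": 0,"angular": [0,0,0]},
    {"dp": [-0.88,0.118,0],"fingers": 0,"angular": [0,0,0]},
    {"dp": [-0.88,0.118,0],"fingers": 0,"angular": [0,0,0]},
    {"dp": [-0.88,0.118,0],"fingers": 0,"angular": [0,0,0]}
  ]
}}

```text
time: 3.45
tool_pos: [529.6, 262.3, 231.6]
tcp_rot: [180.0, 0.0, 148.1]
ft_force: [-0.0, 0.6, 0.0]
finger_gap: 85.3
grip_force: 0.0
```

```bash
python3 - <<'E'
from h import *
P=camera_params('wrist'); im=snapshot('wrist'); cv2.imwrite('pics/w1.png',im)
for l,z in(('strap_grip',40),('strap_slot',0),('channel',40)):
    for d in pinpoint('wrist',l): print(l,round(d['conf'],2),np.round(d['at'],1),onz(ray('wrist',d['at'],P),z).round(1))
for n,X in(('g2',(565,248,40)),('tcp',sense()['tool_pos'])): print(n,proj('wrist',X,P))
E
```

```text
strap_grip 0.9 [191.1  44.6] [323.3 245.7  40. ]
strap_grip 0.6 [179.9 469.3] [ 735.9 -127.5   40. ]
strap_slot 0.98 [132.3  93.4] [307.3 155.7  -0. ]
strap_slot 0.93 [336.2 150.3] [484.4 302.1   0. ]
g2 [333.28416969 256.07268404]
tcp [325.29584164 324.01684553]
```

View pics/w1.png

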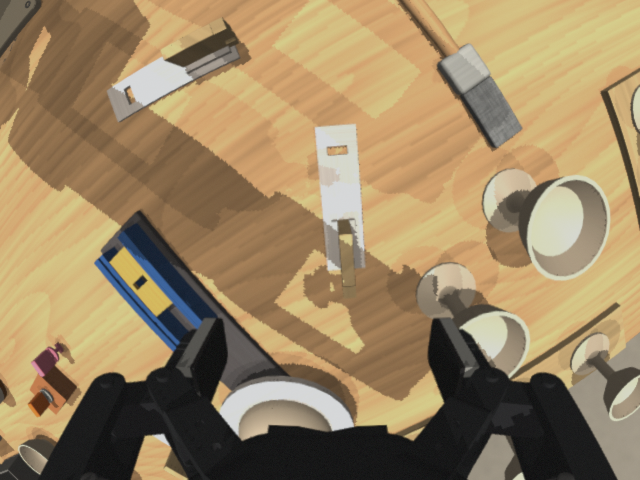

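The wrist view shows our arm upright in the picture. Its strap end is at (317,126)–(355,125), its slot at (337,150), its board end at (327,269)–(365,268), and the board's top edge runs (340,232)→(348,287). The plate's dark slot shows at (140,283).

```bash
python3 - <<'E'
from h import *
P=camera_params('wrist')
c=[onz(ray('wrist',p,P),6) for p in((317,126),(355,125),(365,268),(327,269))]
for x in c: print(x.round(1))
a=(c[0]+c[1])/2;b=(c[2]+c[3])/2;v=b-a
print('len',np.linalg.norm(v),'yaw',np.degrees(np.arctan2(v[1],v[0])),'w',np.linalg.norm(c[0]-c[1]),np.linalg.norm(c[2]-c[3]))
u=v/np.linalg.norm(v);print('grip',(a+u*120),'slot',a+25*u, onz(ray('wrist',(337,150.3),P),6))
X,e=tri([ray('wrist',(336.2,150.3),P),ray('scene',(374.7,172.3)),ray('side',(269.4,200.9))]);print('slot tri',X,e)
print('boardtop',onz(ray('wrist',(354,285),P),62),onz(ray('wrist',(341,287),P),62))
print('plate slot',onz(ray('wrist',(140,283),P),39.5))
for l in('stand','channel','plate_mid'):
  for d in pinpoint('wrist',l): print(l,d['conf'],np.round(d['at'],1))
hsv=cv2.cvtColor(cv2.imread('pics/w1.png'),cv2.COLOR_BGR2HSV)
m=cv2.inRange(hsv,(18,120,90),(35,255,255)); m[:,:90]=0;m[:230]=0;m[330:]=0;m[:,190:]=0
print(cv2.minAreaRect(np.argwhere(m)[:,::-1].astype(np.float32)), m.sum()//255)
mb=cv2.inRange(hsv,(105,130,40),(130,255,255)); print(cv2.minAreaRect(np.argwhere(mb)[:,::-1].astype(np.float32)),mb.sum()//255)
E
```

```text
[454.2 298.5   6. ]
[472.7 330.4   6. ]
[605.4 263.1   6. ]
[584.8 228.3   6. ]
len 148.55429824831924 yaw -27.584290325536724 w 36.85240746926414 40.41880418331606
grip [569.79372979 258.89932061   6.        ] slot [485.59232517 302.88935879   6.        ] [484.82688494 302.30925614   6.        ]
slot tri [479.4637877  302.07509659   1.30462879] [5.25912807466622, 2.121379579769341, 4.2930039277399175]
boardtop [592.48648525 252.62662516  62.        ] [587.84717615 241.50159041  62.        ]
plate slot [482.52312221  55.50844098  39.5       ]
stand 0.61 [154.7 267.5]
plate_mid 0.94 [143.  279.5]
((139.51763916015625, 281.7705993652344), (74.08175659179688, 21.042255401611328), 49.398704528808594) 1422
((152.88153076171875, 287.08294677734375), (123.5761489868164, 57.56206130981445), 49.27946090698242) 4190
```

```bash
python3 -c "
from h import *
go([569,259,36],152.4)"
```

```text
dp [-0.1713, 0.0915, 0.9767] ang [0.0, 0.0, -0.0245] mm [-34.3  18.3 195.3]
```

{"name": "step_arm", "arguments": {
  "targets": [
    {"dp": [-0.17,0.09,0],"angular": [0,0,-0.024],"fingers": 0},
    {"dp": [-0.171,0.0915,0.25],"angular": [0,0,-0.0245],"fingers": 0},
    {"dp": [-0.171,0.0915,0.5],"angular": [0,0,-0.0245],"fingers": 0},
    {"dp": [-0.171,0.0915,0.75],"angular": [0,0,-0.0245],"fingers": 0},
    {"dp": [-0.171,0.0915,0.9],"angular": [0,0,-0.0245],"fingers": 0},
    {"dp": [-0.171,0.0915,0.977],"angular": [0,0,-0.0245],"fingers": 0},
    {"dp": [-0.171,0.0915,0.977],"angular": [0,0,-0.0245],"fingers": 0},
    {"dp": [-0.171,0.0915,0.977],"angular": [0,0,-0.0245],"fingers": 0}
  ]
}}

```text
time: 4.8
tool_pos: [570.3, 259.5, 37.9]
tcp_rot: [179.9, 0.1, 152.4]
ft_force: [-0.1, 0.8, 0.6]
finger_gap: 85.2
grip_force: 0.0
```

```bash
python3 - <<'E'
from h import *
P=camera_params('wrist'); im=snapshot('wrist'); cv2.imwrite('pics/w2.png',im)
for l,z in(('strap_grip',40),('strap_slot',0)):
    for d in pinpoint('wrist',l): print(l,round(d['conf'],2),np.round(d['at'],1),onz(ray('wrist',d['at'],P),z).round(1))
go([569,259,21],152.4)
E
```

```text
strap_grip 0.6 [321.2 318. ] [566.2 259.5  40. ]
strap_slot 0.59 [322.2  96. ] [483.7 303.    0. ]
strap_slot 0.58 [ 41.7 475.3] [ 640.6 -137.4    0. ]
dp [0.0043, -0.0051, 0.0839] ang [0.0007, 0.0006, 0.0] mm [ 0.9 -1.  16.8]
```

View pics/w2.png

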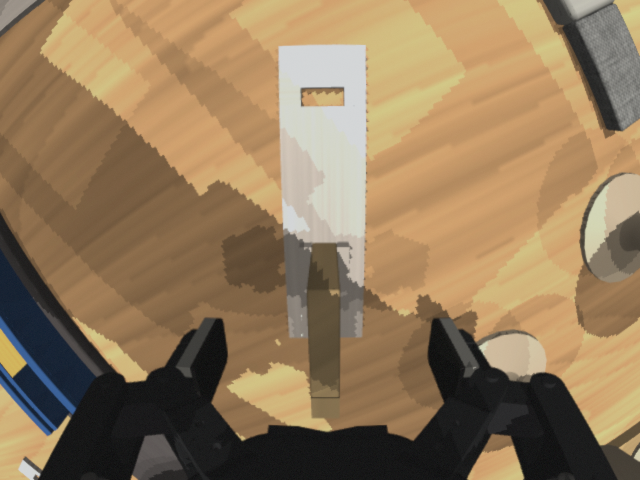

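The board is centred between the fingers at (322,320) and the slot is at (322,96), so I go down and grip.

{"name": "step_arm", "arguments": {
  "newtons": 50,
  "targets": [
    {"dp": [0,0,0.05],"angular": [0,0,0],"fingers": 0},
    {"dp": [0,0,0.08],"angular": [0,0,0],"fingers": 0.2},
    {"dp": [0,0,0.08],"angular": [0,0,0],"fingers": 1},
    {"dp": [0,0,0.08],"angular": [0,0,0],"fingers": 1},
    {"dp": [0,0,0.08],"angular": [0,0,0],"fingers": 1},
    {"dp": [0,0,0.08],"angular": [0,0,0],"fingers": 1},
    {"dp": [0,0,0.08],"angular": [0,0,0],"fingers": 1},
    {"dp": [0,0,0.08],"angular": [0,0,0],"fingers": 1}
  ]
}}

```text
time: 5.95
tool_pos: [569.2, 259.1, 20.2]
tcp_rot: [180.0, 0.0, 152.4]
ft_force: [0.5, 0.7, 2.0]
finger_gap: 11.3
grip_force: 49.2
```

```bash
python3 -c "
from h import *
s=sense();p=s['tool_pos'];go([530,185,p[2]+110],152.4);go([528,135,p[2]+110],185)"
```

```text
dp [0.0017, -0.4189, -0.5502] ang [0.0001, 0.0001, 0.0] mm [   0.3  -83.8 -110. ]
dp [-0.1053, -0.645, -0.5502] ang [0.0001, 0.0001, -0.1811] mm [ -21.1 -129.  -110. ]
```

{"name": "step_arm", "arguments": {
  "targets": [
    {"dp": [0,0,-0.15],"angular": [0,0,0],"fingers": 1},
    {"dp": [0,0,-0.4],"angular": [0,0,0],"fingers": 1},
    {"dp": [-0.05,-0.1,-0.6],"angular": [0,0,-0.05],"fingers": 1},
    {"dp": [-0.1,-0.3,-0.65],"angular": [0,0,-0.1],"fingers": 1},
    {"dp": [-0.1,-0.5,-0.65],"angular": [0,0,-0.15],"fingers": 1},
    {"dp": [-0.1,-0.55,-0.65],"angular": [0,0,-0.181],"fingers": 1},
    {"dp": [-0.1,-0.55,-0.65],"angular": [0,0,-0.181],"fingers": 1},
    {"dp": [-0.1,-0.55,-0.65],"angular": [0,0,-0.181],"fingers": 1}
  ]
}}

```text
time: 6.95
tool_pos: [535.8, 152.7, 149.8]
tcp_rot: [180.0, 0.0, -175.1]
ft_force: [0.1, 0.2, -1.1]
finger_gap: 11.2
grip_force: 49.0
```

```bash
python3 - <<'E'
from h import *
P=camera_params('wrist'); im=snapshot('wrist'); cv2.imwrite('pics/w3.png',im)
for l,z in(('strap_slot',sense()['tool_pos'][2]-21),('channel',40),('plate_mid',39.5),('stand',0)):
    for d in pinpoint('wrist',l): print(l,round(d['conf'],2),np.round(d['at'],1),onz(ray('wrist',d['at'],P),z).round(1))
print(sense()['tool_pos'],sense()['tcp_rot'])
E
```

```text
strap_slot 0.8 [ 50.5 299.1] [555.5 -14.3 128.8]
strap_slot 0.7 [326.4  98.5] [442.  144.6 128.8]
channel 0.68 [196.6 155.5] [478.2  56.7  40. ]
plate_mid 0.55 [197.4 154.4] [477.5  57.1  39.5]
stand 0.7 [212.9 154.2] [480.5  56.5   0. ]
[535.73964114 152.77123384 149.71157394] [ 1.79999281e+02 -1.51098680e-02 -1.75014879e+02]
```

View pics/w3.png

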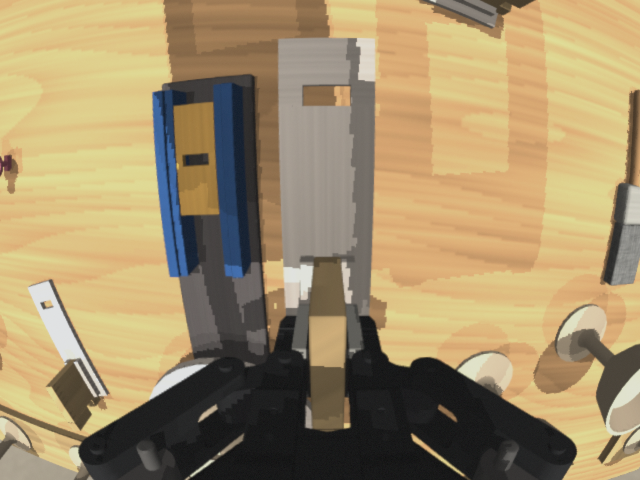

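The strap is held true, with its slot at (327,96). The channel with the brass plate shows at left, with plate corners at about (174,103), (213,101), (219,214) and (182,215), and the plate's slot at (196,159).

```bash
python3 - <<'E'
from h import *
P=camera_params('wrist'); im=cv2.imread('pics/w3.png'); hsv=cv2.cvtColor(im,cv2.COLOR_BGR2HSV)
print(hsv[180,200],hsv[130,200],hsv[159,196],hsv[150,165],hsv[150,228])
m=cv2.inRange(hsv,(14,100,60),(35,255,255)); m[:95]=0;m[222:]=0;m[:,:168]=0;m[:,226:]=0
L=[];Rr=[]
for r in range(110,209,3):
    c=np.where(m[r])[0]
    if len(c): L.append((c[0]-.5,r));Rr.append((c[-1]+.5,r))
def W(ps,z): return np.array([onz(ray('wrist',p,P),z) for p in ps])[:,:2]
for q in(L,Rr):
    w=W(q,39.5); k=np.polyfit(w[:,0],w[:,1],1); print('edge yaw',np.degrees(np.arctan(k[0])),'y at480',np.polyval(k,480),'rms',np.std(w[:,1]-np.polyval(k,w[:,0])))
for c0 in(188,196,204,):
    r=np.where(m[95:222,c0])[0]+95; print(c0,W([(c0,r[0]-.5),(c0,r[-1]+.5)],39.5).round(1).tolist(), [int(x) for x in range(r[0],r[-1]) if not m[x,c0]])
d=(~m.astype(bool)); d[:140]=0;d[178:]=0;d[:,:184]=0;d[:,210:]=0
ys,xs=np.where(d);print(xs.min(),xs.max(),ys.min(),ys.max(),'slot',W([(xs.mean(),ys.mean())],39.5))
b=cv2.inRange(hsv,(105,130,40),(130,255,255)); ys=np.where(b[:,215:250].sum(1)>1500)[0];print('blue rows',ys.min(),ys.max())
# bed right edge
E
```

```text
[ 19 151 159] [ 19 150 160] [20 17 46] [108 151  88] [107 148  98]
edge yaw 5.457525985743769 y at480 40.25304532595001 rms 0.2553704941912301
edge yaw 5.2998431679340126 y at480 70.2493328351919 rms 0.2138650027168223
188 [[441.7, 48.2], [521.5, 50.1]] [155, 156, 157, 158, 159, 160, 161, 162, 163, 164, 165]
196 [[441.0, 54.2], [521.1, 56.4]] [155, 156, 157, 158, 159, 160, 161, 162, 163, 164]
204 [[440.3, 60.0], [520.7, 62.7]] [154, 155, 156, 157, 158, 159, 160, 161, 162, 163]
185 207 153 165 slot [[480.98780406  56.11767943]]
blue rows 84 276
```

```bash
python3 - <<'E'
from h import *
P=camera_params('wrist')
for p in((227,84),(233,276)): print(onz(ray('wrist',p,P),44))
go([575.6,64.3,110],-174.6)
E
```

```text
[428.47095316  76.99759436  44.        ]
[564.45573404  85.88311494  44.        ]
dp [-0.1602, -0.458, 0.1985] ang [0.0, -0.0001, -0.0023] mm [-32.  -91.6  39.7]
```

{"name": "step_arm", "arguments": {
  "targets": [
    {"dp": [-0.05,-0.15,0],"angular": [0,0,-0.0023],"fingers": 1},
    {"dp": [-0.12,-0.32,0],"angular": [0,0,-0.0023],"fingers": 1},
    {"dp": [-0.16,-0.43,0.05],"angular": [0,0,-0.0023],"fingers": 1},
    {"dp": [-0.16,-0.458,0.15],"angular": [0,0,-0.0023],"fingers": 1},
    {"dp": [-0.16,-0.458,0.25],"angular": [0,0,-0.0023],"fingers": 1},
    {"dp": [-0.16,-0.458,0.35],"angular": [0,0,-0.0023],"fingers": 1},
    {"dp": [-0.16,-0.458,0.38],"angular": [0,0,-0.0023],"fingers": 1},
    {"dp": [-0.16,-0.458,0.38],"angular": [0,0,-0.0023],"fingers": 1}
  ]
}}

```text
time: 8.2
tool_pos: [575.0, 64.3, 73.2]
tcp_rot: [180.0, -0.1, -174.6]
ft_force: [-1.2, -0.2, -1.7]
finger_gap: 11.5
grip_force: 49.0
```

```bash
python3 - <<'E'
from h import *
P=camera_params('wrist'); im=snapshot('wrist'); cv2.imwrite('pics/w4.png',im[20:400,120:520])
go([575.6,64.3,60.5],-174.6)
for d in pinpoint('wrist','strap_slot'): print(round(d['conf'],2),np.round(d['at'],1),onz(ray('wrist',d['at'],P),53).round(1))
E
```

```text
dp [0.0003, 0.0004, 0.0683] ang [0.0, 0.0001, 0.0002] mm [ 0.1  0.1 13.7]
0.89 [327.5  95.3] [479.8  55.6  53. ]
0.7 [ 65.3 308.8] [600.5 -90.4  53. ]
0.54 [326.8 106.6] [484.7  55.7  53. ]
```

View pics/w4.png

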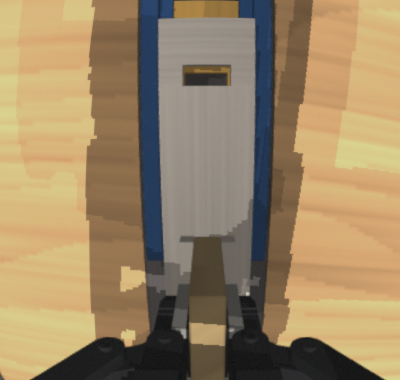

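The crop shows the strap above the channel with even blue margins on both sides, and its slot at (207,75) over the plate's slot. I lower it.

{"name": "step_arm", "arguments": {
  "targets": [
    {"dp": [0,0,0.03],"angular": [0,0,0],"fingers": 1},
    {"dp": [0,0,0.05],"angular": [0,0,0],"fingers": 1},
    {"dp": [0,0,0.06],"angular": [0,0,0],"fingers": 1},
    {"dp": [0,0,0.065],"angular": [0,0,0],"fingers": 1},
    {"dp": [0,0,0.067],"angular": [0,0,0],"fingers": 1},
    {"dp": [0,0,0.068],"angular": [0,0,0],"fingers": 1},
    {"dp": [0,0,0.068],"angular": [0,0,0],"fingers": 1},
    {"dp": [0,0,0.068],"angular": [0,0,0],"fingers": 1}
  ]
}}

```text
time: 9.3
tool_pos: [575.6, 63.8, 60.4]
tcp_rot: [-180.0, 0.0, -174.6]
ft_force: [-0.3, 0.4, -2.7]
finger_gap: 11.6
grip_force: 49.1
```

{"name": "step_arm", "arguments": {
  "targets": [
    {"dp": [0,0,0.003],"angular": [0,0,0],"fingers": 1},
    {"dp": [0,0,0.003],"angular": [0,0,0],"fingers": 0.5},
    {"dp": [0,0,0.0],"angular": [0,0,0],"fingers": 0},
    {"dp": [0,0,0],"angular": [0,0,0],"fingers": 0},
    {"dp": [0,0,-0.1],"angular": [0,0,0],"fingers": 0},
    {"dp": [0,0,-0.35],"angular": [0,0,0],"fingers": 0},
    {"dp": [0,0,-0.6],"angular": [0,0,0],"fingers": 0},
    {"dp": [0,0,-0.7],"angular": [0,0,0],"fingers": 0}
  ]
}}

```text
time: 10.3
tool_pos: [577.7, 63.9, 206.2]
tcp_rot: [-180.0, 0.4, -174.6]
ft_force: [0.5, -0.5, -0.3]
finger_gap: 85.4
grip_force: 0.0
```

```bash
python3 - <<'E'
from h import *
P=camera_params('wrist'); im=snapshot('wrist'); cv2.imwrite('pics/w5.png',im)
for l,z in(('strap_slot',46),('strap_grip',80),('plate_mid',39.5)):
  for d in pinpoint('wrist',l): print(l,round(d['conf'],2),np.round(d['at'],1),onz(ray('wrist',d['at'],P),z).round(1))
go([533,-251,200],95)
g=masks_of('wrist','strap_grip'); 
for d in g: print(d['conf'],d['at'],cv2.minAreaRect(np.argwhere(d['pixels'])[:,::-1].astype(np.float32)))
E
```

```text
strap_slot 0.92 [131.3 248.5] [ 615.9 -118.3   46. ]
strap_slot 0.69 [328.8 110.7] [483.7  56.4  46. ]
strap_grip 0.84 [324.  231.2] [573.6  61.2  80. ]
strap_grip 0.6 [147.8 348.8] [702.5 -94.5  80. ]
strap_grip 0.16 [327.2 106.1] [481.9  54.9  80. ]
plate_mid 0.8 [329.  105.1] [478.8  56.1  39.5]
dp [0.358, -1.547, -0.0009] ang [-0.0001, -0.0001, 0.5022] mm [ 7.160e+01 -3.094e+02 -2.000e-01]
0.94 [328.6, 169.5] ((327.5, 183.5), (213.0, 51.0), 90.0)
0.94 [543.6, 6.5] ((546.0, 12.5), (25.0, 92.0), 90.0)
0.83 [144.3, 308.0] ((139.86863708496094, 301.1622009277344), (140.9398193359375, 50.27648162841797), 68.74949645996094)
0.28 [617.7, 286.4] ((615.9999389648438, 298.4999694824219), (82.99998474121094, 45.99999237060547), 90.0)
```

View pics/w5.png

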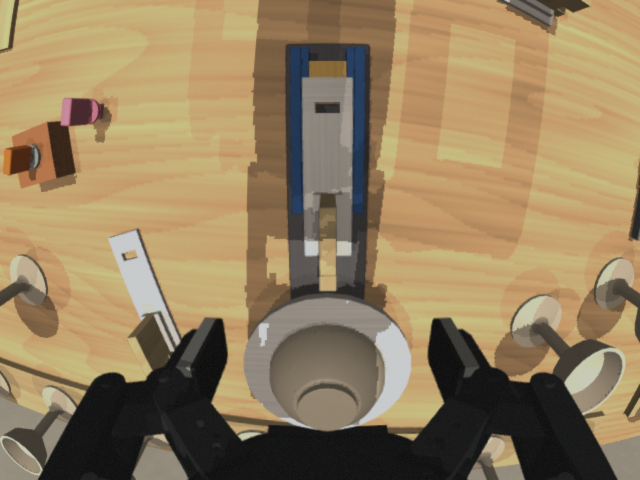

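The strap lies between the cheeks with the slot at (327,108), showing the dark plate slot beneath. The orange screw in its rack is at (20,160) and the pink one at (75,112). Next is the screw.

{"name": "step_arm", "arguments": {
  "targets": [
    {"dp": [0.05,-0.15,0],"angular": [0,0,0.055],"fingers": 0},
    {"dp": [0.1,-0.4,0],"angular": [0,0,0.11],"fingers": 0},
    {"dp": [0.2,-0.65,0],"angular": [0,0,0.165],"fingers": 0},
    {"dp": [0.3,-0.9,0],"angular": [0,0,0.22],"fingers": 0},
    {"dp": [0.36,-1,0],"angular": [0,0,0.275],"fingers": 0},
    {"dp": [0.36,-1,0],"angular": [0,0,0.33],"fingers": 0},
    {"dp": [0.36,-1,0],"angular": [0,0,0.385],"fingers": 0},
    {"dp": [0.36,-1,0],"angular": [0,0,0.44],"fingers": 0}
  ]
}}

```text
time: 11.55
tool_pos: [521.2, -141.8, 197.6]
tcp_rot: [-179.8, -0.2, 105.8]
ft_force: [-0.5, 0.2, 0.5]
finger_gap: 85.4
grip_force: 0.0
```

```bash
python3 - <<'E'
from h import *
go([533,-251,200],95)
E
```

```text
dp [-0.5414, -0.0925, -0.0133] ang [-0.0012, -0.0007, 0.0602] mm [-108.3  -18.5   -2.7]
```

{"name": "step_arm", "arguments": {
  "targets": [
    {"dp": [-0.2,-0.03,0],"angular": [0,0,0.03],"fingers": 0},
    {"dp": [-0.4,-0.07,0],"angular": [0,0,0.06],"fingers": 0},
    {"dp": [-0.54,-0.09,0],"angular": [0,0,0.06],"fingers": 0},
    {"dp": [-0.54,-0.09,0],"angular": [0,0,0.06],"fingers": 0},
    {"dp": [-0.54,-0.09,0],"angular": [0,0,0.06],"fingers": 0},
    {"dp": [-0.54,-0.09,0],"angular": [0,0,0.06],"fingers": 0},
    {"dp": [-0.54,-0.09,0],"angular": [0,0,0.06],"fingers": 0},
    {"dp": [-0.54,-0.09,0],"angular": [0,0,0.06],"fingers": 0}
  ]
}}

```text
time: 12.55
tool_pos: [535.6, -250.4, 200.5]
tcp_rot: [180.0, 0.0, 95.4]
ft_force: [-0.7, -0.6, 0.8]
finger_gap: 85.3
grip_force: 0.0
```

```bash
python3 - <<'E'
from h import *
P=camera_params('wrist'); im=snapshot('wrist'); cv2.imwrite('pics/w6.png',im)
for l,z in(('screw_grip',62),('screw_foot',14),('rack',0)):
  for d in pinpoint('wrist',l): print(l,round(d['conf'],2),np.round(d['at'],1),onz(ray('wrist',d['at'],P),z).round(1))
for d in masks_of('wrist','screw_grip'): print(d['conf'],d['at'],cv2.minAreaRect(np.argwhere(d['pixels'])[:,::-1].astype(np.float32)))
X,e=tri([ray('wrist',pinpoint('wrist','screw_grip')[0]['at'],P),ray('scene',(255.7,333)),ray('side',(386.4,285.7))]);print(X,e)
E
```

```text
screw_grip 0.71 [318.7 235.1] [ 530.  -251.1   62. ]
screw_grip 0.62 [272.  139.1] [ 488.5 -179.7   62. ]
screw_foot 0.87 [277.5 140.1] [ 486.5 -182.1   14. ]
screw_foot 0.71 [319.7 216.7] [ 529.6 -247.9   14. ]
rack 0.91 [318.9 219.9] [ 529.1 -254.5    0. ]
0.71 [272.9, 138.4] ((272.1000061035156, 137.1999969482422), (36.99864196777344, 28.776723861694336), 18.43494987487793)
0.67 [319.7, 232.8] ((319.07061767578125, 231.18234252929688), (35.35966873168945, 36.769718170166016), 12.528807640075684)
0.63 [160.3, 299.0] ((158.49232482910156, 301.0615539550781), (66.23455047607422, 43.66022872924805), 7.125016689300537)
[ 531.8532451  -252.03127511   57.71134924] [1.8957940114330507, 2.2759291150611287, 1.4453499268138235]
```

View pics/w6.png

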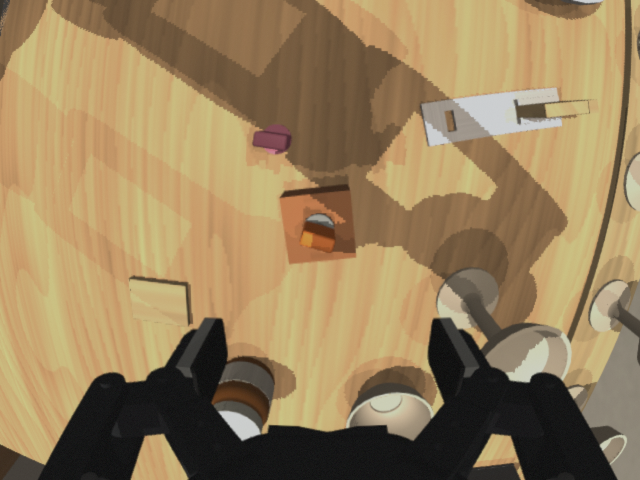

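The rack is at (318,225). The orange wing's top face is at (318,240), long side nearly level in the picture with its right end lower. The pink screw, jar and goblet stay clear.

```bash
python3 - <<'E'
from h import *
P=camera_params('wrist'); im=cv2.imread('pics/w6.png'); hsv=cv2.cvtColor(im,cv2.COLOR_BGR2HSV)
print(hsv[240,316],hsv[240,325],hsv[228,320],hsv[215,300])
roi=hsv[215:258,292:346]
for vmin in(150,185,):
  m=np.zeros(hsv.shape[:2],np.uint8); m[215:258,292:346]=cv2.inRange(roi,(5,190,vmin),(20,255,255))
  m=cv2.morphologyEx(m,cv2.MORPH_OPEN,np.ones((2,2)))
  q=cv2.boxPoints(cv2.minAreaRect(np.argwhere(m)[:,::-1].astype(np.float32)))
  w=np.array([onz(ray('wrist',p,P),73)for p in q]); e=[w[(i+1)%4]-w[i] for i in range(2)]
  print(m.sum()//255,q.round(1).tolist(),'c',w.mean(0).round(1),[(round(np.linalg.norm(x),1),round(np.degrees(np.arctan2(x[1],x[0])),1)) for x in e])
big=cv2.resize(im[190:270,275:365],None,fx=6,fy=6,interpolation=cv2.INTER_NEAREST); cv2.imwrite('pics/w6c.png',big)
E
```

```text
[ 11 186 174] [ 11 185 174] [ 11 192  85] [ 12 149 193]
0 [[0.0, 0.0], [0.0, 0.0], [0.0, 0.0], [0.0, 0.0]] c [194.9 -33.2  73. ] [(np.float64(0.0), np.float64(0.0)), (np.float64(0.0), np.float64(0.0))]
0 [[0.0, 0.0], [0.0, 0.0], [0.0, 0.0], [0.0, 0.0]] c [194.9 -33.2  73. ] [(np.float64(0.0), np.float64(0.0)), (np.float64(0.0), np.float64(0.0))]
```

View pics/w6c.png

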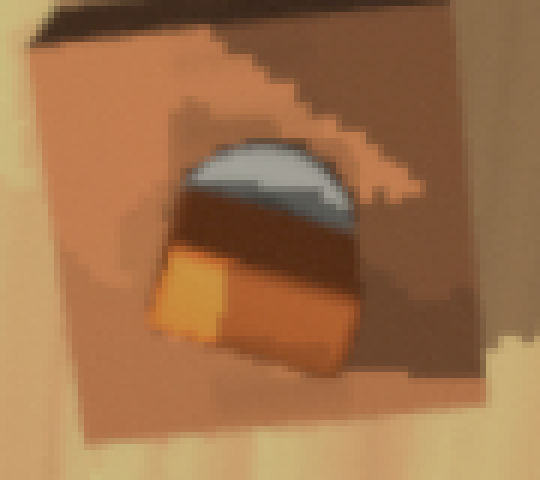

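The enlarged view shows the wing's top face with corners at crop (165,245), (360,297), (340,376) and (150,330).

```bash
python3 - <<'E'
from h import *
P=camera_params('wrist')
w=np.array([onz(ray('wrist',(275+x/6-.5,190+y/6-.5),P),73) for x,y in((165,245),(360,297),(340,376),(150,330))])
print(w.round(1),w.mean(0)); 
for i in range(4): e=w[(i+1)%4]-w[i]; print(np.linalg.norm(e[:2]),np.degrees(np.arctan2(e[1],e[0])))
E
```

```text
[[ 517.  -245.7   73. ]
 [ 541.9 -250.2   73. ]
 [ 540.4 -260.9   73. ]
 [ 515.9 -257.1   73. ]] [ 528.81153906 -253.48934843   73.        ]
25.367910439678404 -10.219829935588306
10.805981799901096 -97.89817957798218
24.859724655183946 171.02418454997968
11.376711206508464 84.57920933526225
```

```bash
python3 - <<'E'
from h import *
go([529,-253.4,100],170.5)
E
```

```text
dp [-0.0097, -0.0338, 0.5019] ang [0.0, 0.0001, -0.4172] mm [ -1.9  -6.8 100.4]
```

{"name": "step_arm", "arguments": {
  "targets": [
    {"dp": [-0.005,-0.01,0],"angular": [0,0,-0.055],"fingers": 0},
    {"dp": [-0.01,-0.034,0.05],"angular": [0,0,-0.11],"fingers": 0},
    {"dp": [-0.01,-0.034,0.1],"angular": [0,0,-0.165],"fingers": 0},
    {"dp": [-0.01,-0.034,0.15],"angular": [0,0,-0.22],"fingers": 0},
    {"dp": [-0.01,-0.034,0.2],"angular": [0,0,-0.275],"fingers": 0},
    {"dp": [-0.01,-0.034,0.3],"angular": [0,0,-0.33],"fingers": 0},
    {"dp": [-0.01,-0.034,0.4],"angular": [0,0,-0.385],"fingers": 0},
    {"dp": [-0.01,-0.034,0.5],"angular": [0,0,-0.417],"fingers": 0}
  ]
}}

```text
time: 13.85
tool_pos: [528.9, -253.5, 99.7]
tcp_rot: [-180.0, 0.0, 170.7]
ft_force: [-0.2, -0.2, 0.0]
finger_gap: 85.2
grip_force: 0.0
```

```bash
python3 - <<'E'
from h import *
P=camera_params('wrist'); im=snapshot('wrist'); cv2.imwrite('pics/w7.png',im)
for l,z in(('screw_grip',62),('rack',0)):
  for d in pinpoint('wrist',l): print(l,round(d['conf'],2),np.round(d['at'],1),onz(ray('wrist',d['at'],P),z).round(1))
hsv=cv2.cvtColor(im,cv2.COLOR_BGR2HSV)
for d in masks_of('wrist','screw_grip'):
    print(d['conf'],d['at'])
    m=(d['pixels']&(hsv[...,1]>165)).astype(np.uint8)
    if m.sum()<50: continue
    q=cv2.boxPoints(cv2.minAreaRect(np.argwhere(m)[:,::-1].astype(np.float32)))
    w=np.array([onz(ray('wrist',p,P),73) for p in q]);print(q.round(),w.mean(0).round(1),(w[1]-w[0]).round(1),(w[2]-w[1]).round(1))
go([529,-253.4,43],170.5)
E
```

```text
screw_grip 0.8 [447.  181.3] [ 482.6 -184.9   62. ]
rack 0.7 [324.2 250. ] [ 529.2 -255.2    0. ]
0.85 [442.4, 180.3]
0.67 [329.6, 279.4]
[[314. 318.]
 [319. 253.]
 [342. 254.]
 [338. 320.]] [ 524.5 -252.    73. ] [-34.6   8.4   0. ] [ 2.7 11.1  0. ]
dp [-0.0014, 0.0002, 0.2868] ang [0.0001, -0.0002, -0.0011] mm [-0.3  0.  57.4]
```

{"name": "step_arm", "arguments": {
  "newtons": 50,
  "targets": [
    {"dp": [0,0,0.15],"angular": [0,0,0],"fingers": 0},
    {"dp": [0,0,0.26],"angular": [0,0,0],"fingers": 0},
    {"dp": [0,0,0.285],"angular": [0,0,0],"fingers": 0.2},
    {"dp": [0,0,0.285],"angular": [0,0,0],"fingers": 1},
    {"dp": [0,0,0.285],"angular": [0,0,0],"fingers": 1},
    {"dp": [0,0,0.285],"angular": [0,0,0],"fingers": 1},
    {"dp": [0,0,0.285],"angular": [0,0,0],"fingers": 1},
    {"dp": [0,0,0.285],"angular": [0,0,0],"fingers": 1}
  ]
}}

```text
time: 15.05
tool_pos: [529.6, -253.9, 44.5]
tcp_rot: [-180.0, 0.1, 170.5]
ft_force: [-1.5, 0.6, 6.8]
finger_gap: 11.0
grip_force: 48.9
```

{"name": "step_arm", "arguments": {
  "targets": [
    {"dp": [0,0,-0.05],"angular": [0,0,0],"fingers": 1},
    {"dp": [0,0,-0.15],"angular": [0,0,0],"fingers": 1},
    {"dp": [0,0,-0.3],"angular": [0,0,0.055],"fingers": 1},
    {"dp": [0,0,-0.5],"angular": [0,0,0.11],"fingers": 1},
    {"dp": [0,0,-0.6],"angular": [0,0,0.165],"fingers": 1},
    {"dp": [0,0,-0.6],"angular": [0,0,0.22],"fingers": 1},
    {"dp": [0,0,-0.6],"angular": [0,0,0.275],"fingers": 1},
    {"dp": [0,0,-0.6],"angular": [0,0,0.33],"fingers": 1}
  ]
}}

```text
time: 16.05
tool_pos: [529.1, -253.6, 165.0]
tcp_rot: [179.9, 0.1, 110.7]
ft_force: [0.5, 0.1, -0.1]
finger_gap: 11.6
grip_force: 48.7
```

```bash
python3 - <<'E'
from h import *
r={}
for c in('scene','side','wrist'):
    P=camera_params(c); im=snapshot(c); cv2.imwrite(f'pics/h1{c}.png',im)
    for l in('screw_grip','screw_foot'):
      for d in pinpoint(c,l): print(c,l,round(d['conf'],2),np.round(d['at'],1)); 
    s=sense(); p=np.array(s['tool_pos']); print('expect',proj(c,p+[0,0,17.5],P).round(1),proj(c,p-[0,0,30.5],P).round(1),p)
go([481,55.4,155],95.4)
E
```

```text
scene screw_grip 0.48 [249.8 298. ]
scene screw_grip 0.44 [258.1 298.3]
scene screw_foot 0.73 [225.3 467. ]
scene screw_foot 0.63 [260.8 307.3]
scene screw_foot 0.52 [249.  310.2]
expect [247.6 297.8] [250.  311.8] [ 529.10149347 -253.61683991  164.5228846 ]
side screw_grip 0.72 [358.8 276.5]
side screw_grip 0.65 [393.9 242.3]
side screw_foot 0.6 [388.2 257.9]
side screw_foot 0.6 [354.4 292.3]
side screw_foot 0.37 [451.2 299.6]
expect [390.9 246.8] [388.9 263. ] [ 528.99812963 -253.51073521  163.82442641]
wrist screw_grip 0.85 [329.  342.4]
wrist screw_foot 0.94 [306.9 127.7]
wrist screw_foot 0.83 [326.5 286.8]
expect [324.9 345.3] [325.3 293.5] [ 528.88766419 -253.43356596  163.39766852]
dp [1.5266, 0.3336, 0.042] ang [-0.0, 0.0, 0.0875] mm [305.3  66.7   8.4]
```

{"name": "step_arm", "arguments": {
  "targets": [
    {"dp": [0.15,0.03,0],"angular": [0,0,0.05],"fingers": 1},
    {"dp": [0.35,0.08,0],"angular": [0,0,0.0875],"fingers": 1},
    {"dp": [0.6,0.14,0],"angular": [0,0,0.0875],"fingers": 1},
    {"dp": [0.85,0.2,0],"angular": [0,0,0.0875],"fingers": 1},
    {"dp": [1,0.25,0],"angular": [0,0,0.0875],"fingers": 1},
    {"dp": [1,0.33,0],"angular": [0,0,0.0875],"fingers": 1},
    {"dp": [1,0.33,0],"angular": [0,0,0.0875],"fingers": 1},
    {"dp": [1,0.33,0],"angular": [0,0,0.0875],"fingers": 1}
  ]
}}

```text
time: 17.5
tool_pos: [518.3, -43.4, 163.1]
tcp_rot: [-180.0, 0.0, 95.3]
ft_force: [-0.6, -0.1, -0.8]
finger_gap: 11.3
grip_force: 48.9
```

```bash
python3 - <<'E'
from h import *
go([481,55.4,95],95.4)
E
```

```text
dp [0.5094, -0.1397, 0.3408] ang [-0.0002, 0.0, -0.0004] mm [101.9 -27.9  68.2]
```

{"name": "step_arm", "arguments": {
  "targets": [
    {"dp": [0.2,-0.05,0],"angular": [0,0,0],"fingers": 1},
    {"dp": [0.4,-0.11,0.02],"angular": [0,0,0],"fingers": 1},
    {"dp": [0.51,-0.14,0.1],"angular": [0,0,0],"fingers": 1},
    {"dp": [0.51,-0.14,0.25],"angular": [0,0,0],"fingers": 1},
    {"dp": [0.51,-0.14,0.34],"angular": [0,0,0],"fingers": 1},
    {"dp": [0.51,-0.14,0.34],"angular": [0,0,0],"fingers": 1},
    {"dp": [0.51,-0.14,0.34],"angular": [0,0,0],"fingers": 1},
    {"dp": [0.51,-0.14,0.34],"angular": [0,0,0],"fingers": 1}
  ]
}}

```text
time: 18.5
tool_pos: [482.3, 55.6, 96.5]
tcp_rot: [179.9, 0.0, 95.3]
ft_force: [0.3, 1.0, 0.3]
finger_gap: 11.1
grip_force: 48.9
```

```bash
python3 - <<'E'
from h import *
r={}
pts={'grip':[], 'foot':[]}
for c in('scene','side','wrist'):
    P=camera_params(c); im=snapshot(c); cv2.imwrite(f'pics/i1{c}.png',im)
    s=sense(); p=np.array(s['tool_pos']);
    print('expect grip,foot',proj(c,p+[0,0,17.5],P).round(1),proj(c,p-[0,0,30.5],P).round(1),'slot',proj(c,[481,55.4,46],P).round(1))
    for l in('screw_grip','screw_foot','strap_slot'):
      print(c,l,[(round(d['conf'],2),np.round(d['at'],1).tolist()) for d in pinpoint(c,l)])
print(p)
c=cv2.imread('pics/i1wrist.png')
E
```

```text
expect grip,foot [323.8 202.4] [323.3 216.7] slot [322.6 222.2]
scene screw_grip [(0.72, [256.8, 298.1]), (0.46, [323.8, 202.2])]
scene screw_foot [(0.76, [263.4, 309.3]), (0.66, [321.8, 217.3])]
scene strap_slot [(0.89, [284.6, 177.8]), (0.79, [329.5, 337.1]), (0.75, [322.7, 225.0]), (0.38, [323.2, 223.4])]
expect grip,foot [307.8 209.9] [307.9 224.1] slot [307.8 229.8]
side screw_grip [(0.7, [358.6, 279.7]), (0.43, [310.2, 209.2])]
side screw_foot [(0.54, [305.4, 221.9]), (0.54, [353.0, 292.5])]
side strap_slot [(0.92, [240.3, 243.3]), (0.73, [396.1, 265.7]), (0.72, [306.3, 230.1]), (0.61, [253.1, 181.0]), (0.35, [307.2, 243.3])]
expect grip,foot [324.9 346.6] [325.3 294.5] slot [324.9 280.7]
wrist screw_grip [(0.67, [325.8, 341.9])]
wrist screw_foot [(0.77, [325.9, 287.8])]
wrist strap_slot [(0.95, [326.1, 278.1]), (0.82, [95.6, 103.6])]
[481.29785811  55.87944132  95.31459151]
```

```bash
python3 - <<'E'
from h import *
P=camera_params('wrist'); s=sense();p=np.array(s['tool_pos']);R=Ro.from_euler('xyz',s['tcp_rot'],degrees=True)
for n,q in {'coltop':(13,0,-4.5),'colbot':(13,0,-8.5),'wingtop':(13,0,28.5),'tipbot':(6.25,0,-30.5),'footlow':(8,0,-28),'footup':(8,0,-23.5),'colL':(0,13,-8.5),'colR':(0,-13,-8.5)}.items():
  print(n,[proj('wrist',p+R.apply([q[0]+o,q[1],-q[2]]),P).round(1).tolist() for o in(0,3)])
im=cv2.imread('pics/i1wrist.png')
for c in (318,325,332): print(c,[(r,*im[r,c].tolist()) for r in range(262,362,2)])
m=masks_of('wrist','screw_grip')[0];ys,xs=np.where(m['pixels']);print(m['conf'],xs.min(),xs.max(),ys.min(),ys.max())
for y in range(ys.min(),ys.max()+1,3): print((y,int(xs[ys==y].min()),int(xs[ys==y].max())),end=' ')
E
```

```text
coltop [[325.2, 293.4], [325.2, 287.1]]
colbot [[325.2, 289.5], [325.2, 283.3]]
wingtop [[324.8, 333.3], [324.7, 326.0]]
tipbot [[325.4, 283.4], [325.4, 277.9]]
footlow [[325.4, 282.2], [325.4, 276.6]]
footup [[325.4, 285.9], [325.4, 280.2]]
colL [[353.7, 315.1], [353.9, 309.4]]
colR [[296.9, 315.1], [296.6, 309.4]]
318 [(262, 118, 126, 133), (264, 84, 96, 103), (266, 46, 66, 82), (268, 47, 69, 83), (270, 49, 70, 85), (272, 56, 91, 115), (274, 56, 92, 116), (276, 60, 98, 122), (278, 57, 98, 122), (280, 61, 101, 127), (282, 63, 99, 124), (284, 65, 92, 110), (286, 68, 88, 101), (288, 72, 77, 79), (290, 137, 146, 147), (292, 157, 167, 168), (294, 91, 104, 119), (296, 32, 61, 110), (298, 28, 57, 108), (300, 28, 57, 109), (302, 30, 60, 110), (304, 30, 59, 110), (306, 29, 59, 110), (308, 29, 57, 106), (310, 26, 55, 103), (312, 30, 57, 105), (314, 26, 56, 103), (316, 27, 56, 103), (318, 26, 56, 103), (320, 27, 56, 104), (322, 27, 54, 104), (324, 28, 55, 103), (326, 25, 55, 102), (328, 28, 56, 104), (330, 27, 56, 105), (332, 32, 63, 118), (334, 34, 69, 130), (336, 34, 70, 132), (338, 32, 69,
[... 2155 characters left out ...]
, 68, 132), (356, 33, 70, 132), (358, 32, 70, 132), (360, 35, 71, 133)]
0.75 301 354 277 388
(277, 328, 330) (280, 322, 333) (283, 322, 334) (286, 318, 336) (289, 312, 342) (292, 309, 347) (295, 305, 349) (298, 303, 351) (301, 301, 353) (304, 302, 354) (307, 312, 342) (310, 312, 342) (313, 313, 342) (316, 312, 342) (319, 311, 343) (322, 311, 343) (325, 311, 343) (328, 311, 344) (331, 311, 344) (334, 310, 344) (337, 310, 344) (340, 312, 343) (343, 312, 343) (346, 312, 343) (349, 312, 343) (352, 312, 343) (355, 312, 343) (358, 312, 343) (361, 312, 343) (364, 311, 343) (367, 311, 343) (370, 312, 342) (373, 312, 341) (376, 313, 341) (379, 313, 341) (382, 313, 341) (385, 313, 341) (388, 316, 339)
```

```bash
python3 - <<'E'
from h import *
P=camera_params('wrist'); im=cv2.imread('pics/i1wrist.png')
for r in(260,267,270,274): print(r,[(c,int(im[r,c].mean()),int(im[r,c,2])-int(im[r,c,0])) for c in range(306,346)])
th=np.radians(5.4);u=np.array([np.cos(th),np.sin(th),0]);v=np.array([-u[1],u[0],0]);o=np.array([481,55.4,46])
for z in(46,39.5):
  o[2]=z
  for a,b in((-4.5,10),(4.5,10),(-4.5,7),(4.5,7)): print(z,a,b,proj('wrist',o+a*u+b*v,P).round(1))
E
```

```text
260 [(306, 139, 18), (307, 136, 17), (308, 136, 17), (309, 134, 17), (310, 134, 16), (311, 134, 17), (312, 135, 16), (313, 138, 17), (314, 136, 17), (315, 136, 17), (316, 135, 17), (317, 136, 17), (318, 136, 16), (319, 134, 16), (320, 135, 17), (321, 136, 16), (322, 138, 17), (323, 139, 18), (324, 137, 17), (325, 136, 16), (326, 136, 17), (327, 138, 17), (328, 137, 17), (329, 137, 17), (330, 138, 17), (331, 140, 18), (332, 141, 18), (333, 139, 19), (334, 140, 17), (335, 139, 18), (336, 140, 18), (337, 140, 18), (338, 139, 17), (339, 140, 17), (340, 139, 17), (341, 139, 17), (342, 140, 18), (343, 140, 17), (344, 140, 17), (345, 141, 18)]
267 [(306, 118, 14), (307, 115, 14), (308, 113, 13), (309, 112, 14), (310, 112, 13), (311, 114, 13), (312, 113, 13), (313, 114, 14), (314, 115, 14), (315, 111, 13), (316, 97, 15), (317, 85, 46), (318, 65, 36), (319, 50, 12), (320, 48, 4), (321, 46, 4), (322, 46, 3), (323, 47, 4), (324, 47, 4), (325, 47, 4), (326, 48, 3), (327, 49, 3), (328, 46, 4), (329, 47, 2), (330, 48, 4), (331, 52, 5), (332, 85, 9), (333, 118, 14), (334, 136, 17), (335, 138, 17), 
[... 891 characters left out ...]
), (313, 118, 13), (314, 115, 14), (315, 113, 14), (316, 109, 22), (317, 118, 77), (318, 88, 60), (319, 55, 17), (320, 49, 4), (321, 48, 3), (322, 48, 3), (323, 48, 3), (324, 49, 5), (325, 49, 2), (326, 49, 3), (327, 49, 3), (328, 50, 2), (329, 49, 3), (330, 49, 3), (331, 55, 5), (332, 89, 9), (333, 120, 15), (334, 140, 17), (335, 141, 17), (336, 140, 17), (337, 141, 17), (338, 140, 17), (339, 141, 17), (340, 141, 18), (341, 140, 18), (342, 140, 18), (343, 139, 18), (344, 142, 18), (345, 162, 20)]
46 -4.5 10 [316.7 264.1]
46 4.5 10 [333.2 264. ]
46 -4.5 7 [316.8 269.1]
46 4.5 7 [333.1 269.1]
39.5 -4.5 10 [317. 260.]
39.5 4.5 10 [333.  259.9]
39.5 -4.5 7 [317.1 264.9]
39.5 4.5 7 [333.  264.9]
```

{"name": "step_arm", "arguments": {
  "targets": [
    {"dp": [0,-0.005,0],"angular": [0,0,0],"fingers": 1},
    {"dp": [0,-0.005,0.03],"angular": [0,0,0],"fingers": 1},
    {"dp": [0,-0.005,0.06],"angular": [0,0,0],"fingers": 1},
    {"dp": [0,-0.005,0.08],"angular": [0,0,0],"fingers": 1},
    {"dp": [0,-0.005,0.09],"angular": [0,0,0],"fingers": 1},
    {"dp": [0,-0.005,0.1],"angular": [0,0,0],"fingers": 1},
    {"dp": [0,-0.005,0.11],"angular": [0,0,0],"fingers": 1},
    {"dp": [0,-0.005,0.11],"angular": [0,0,0],"fingers": 1}
  ]
}}

```text
time: 20.15
tool_pos: [480.6, 55.8, 73.6]
tcp_rot: [180.0, 0.0, 95.3]
ft_force: [-1.5, -0.1, 1.4]
finger_gap: 11.5
grip_force: 49.5
```

{"name": "step_arm", "arguments": {
  "targets": [
    {"dp": [0,0,0.004],"angular": [0,0,0],"fingers": 1},
    {"dp": [0,0,0.008],"angular": [0,0,0],"fingers": 1},
    {"dp": [0,0,0.012],"angular": [0,0,0],"fingers": 1},
    {"dp": [0,0,0.016],"angular": [0,0,0],"fingers": 1},
    {"dp": [0,0,0.02],"angular": [0,0,0],"fingers": 1},
    {"dp": [0,0,0.023],"angular": [0,0,0],"fingers": 1},
    {"dp": [0,0,0.025],"angular": [0,0,0],"fingers": 1},
    {"dp": [0,0,0.025],"angular": [0,0,0],"fingers": 1}
  ]
}}

```text
time: 21.15
tool_pos: [480.3, 55.8, 68.2]
tcp_rot: [-180.0, -0.0, 95.3]
ft_force: [0.1, -0.3, -0.9]
finger_gap: 11.0
grip_force: 48.9
```

{"name": "step_arm", "arguments": {
  "targets": [
    {"dp": [0,0,0.004],"angular": [0,0,0],"fingers": 1},
    {"dp": [0,0,0.008],"angular": [0,0,0],"fingers": 1},
    {"dp": [0,0,0.012],"angular": [0,0,0],"fingers": 1},
    {"dp": [0,0,0.016],"angular": [0,0,0],"fingers": 1},
    {"dp": [0,0,0.02],"angular": [0,0,0],"fingers": 1},
    {"dp": [0,0,0.025],"angular": [0,0,0],"fingers": 1},
    {"dp": [0,0,0.03],"angular": [0,0,0],"fingers": 1},
    {"dp": [0,0,0.03],"angular": [0,0,0],"fingers": 1}
  ]
}}

```text
time: 22.15
tool_pos: [480.5, 55.4, 62.3]
tcp_rot: [180.0, 0.0, 95.3]
ft_force: [0.6, -5.7, 1.8]
finger_gap: 11.6
grip_force: 49.4
```

{"name": "step_arm", "arguments": {
  "targets": [
    {"dp": [-0.004,0,0],"angular": [0,0,0],"fingers": 1},
    {"dp": [-0.007,0,0],"angular": [0,0,0],"fingers": 1},
    {"dp": [-0.007,0,0.004],"angular": [0,0,0],"fingers": 1},
    {"dp": [-0.007,0,0.008],"angular": [0,0,0],"fingers": 1},
    {"dp": [-0.007,0,0.012],"angular": [0,0,0],"fingers": 1},
    {"dp": [-0.007,0,0.016],"angular": [0,0,0],"fingers": 1},
    {"dp": [-0.007,0,0.02],"angular": [0,0,0],"fingers": 1},
    {"dp": [-0.007,0,0.02],"angular": [0,0,0],"fingers": 1}
  ]
}}

```text
time: 23.15
tool_pos: [480.4, 54.4, 58.2]
tcp_rot: [-180.0, -0.0, 95.3]
ft_force: [0.5, 0.2, 0.2]
finger_gap: 11.4
grip_force: 48.9
```

{"name": "step_arm", "arguments": {
  "targets": [
    {"dp": [0,0,0.005],"angular": [0,0,0],"fingers": 1},
    {"dp": [0,0,0.01],"angular": [0,0,0],"fingers": 1},
    {"dp": [0,0,0.013],"angular": [0,0,0],"fingers": 1},
    {"dp": [0,0,0.016],"angular": [0,0,0],"fingers": 1},
    {"dp": [0,0,0.018],"angular": [0,0,0],"fingers": 1},
    {"dp": [0,0,0.02],"angular": [0,0,0],"fingers": 1},
    {"dp": [0,0,0.02],"angular": [0,0,0],"fingers": 1},
    {"dp": [0,0,0.02],"angular": [0,0,0],"fingers": 1}
  ]
}}

```text
time: 24.15
tool_pos: [480.5, 54.4, 54.5]
tcp_rot: [180.0, 0.0, 95.3]
ft_force: [-1.7, 0.3, 4.7]
finger_gap: 11.6
grip_force: 49.6
```

{"name": "step_arm", "arguments": {
  "targets": [
    {"dp": [0,0,0.002],"angular": [0,0,0],"fingers": 1},
    {"dp": [0,0,0.002],"angular": [0,0,0],"fingers": 1},
    {"dp": [0,0,0.002],"angular": [0,0,-0.04],"fingers": 1},
    {"dp": [0,0,0.002],"angular": [0,0,-0.08],"fingers": 1},
    {"dp": [0,0,0.002],"angular": [0,0,-0.12],"fingers": 1},
    {"dp": [0,0,0.002],"angular": [0,0,-0.16],"fingers": 1},
    {"dp": [0,0,0.002],"angular": [0,0,-0.2],"fingers": 1},
    {"dp": [0,0,0.002],"angular": [0,0,-0.24],"fingers": 1}
  ]
}}

```text
time: 25.15
tool_pos: [481.4, 54.4, 54.5]
tcp_rot: [179.9, 0.1, 138.7]
ft_force: [0.3, -1.1, 4.4]
finger_gap: 11.4
grip_force: 49.6
```

{"name": "step_arm", "arguments": {
  "targets": [
    {"dp": [0,0,0],"angular": [0,0,-0.04],"fingers": 1},
    {"dp": [0,0,0],"angular": [0,0,-0.08],"fingers": 1},
    {"dp": [0,0,0],"angular": [0,0,-0.12],"fingers": 1},
    {"dp": [0,0,0],"angular": [0,0,-0.16],"fingers": 1},
    {"dp": [0,0,0],"angular": [0,0,-0.2],"fingers": 1},
    {"dp": [0,0,0],"angular": [0,0,-0.24],"fingers": 1},
    {"dp": [0,0,0],"angular": [0,0,-0.26],"fingers": 1},
    {"dp": [0,0,0],"angular": [0,0,-0.26],"fingers": 1}
  ]
}}

```text
time: 26.15
tool_pos: [481.3, 54.4, 54.5]
tcp_rot: [-180.0, 0.1, -174.7]
ft_force: [0.4, 0.2, 4.4]
finger_gap: 11.2
grip_force: 49.7
```

{"name": "step_arm", "arguments": {
  "targets": [
    {"dp": [0,0,0],"angular": [0,0,0],"fingers": 0.5},
    {"dp": [0,0,0],"angular": [0,0,0],"fingers": 0},
    {"dp": [0,0,0],"angular": [0,0,0],"fingers": 0},
    {"dp": [0,0,-0.05],"angular": [0,0,0],"fingers": 0},
    {"dp": [0,0,-0.2],"angular": [0,0,0],"fingers": 0},
    {"dp": [0,0,-0.45],"angular": [0,0,0],"fingers": 0},
    {"dp": [0,0,-0.65],"angular": [0,0,0],"fingers": 0},
    {"dp": [0,0,-0.65],"angular": [0,0,0],"fingers": 0}
  ]
}}

```text
time: 27.15
tool_pos: [483.2, 54.4, 189.0]
tcp_rot: [-180.0, 0.5, -174.7]
ft_force: [-0.8, -0.3, 0.4]
finger_gap: 85.5
grip_force: 0.0
```

```bash
python3 - <<'E'
from h import *
R={}
for c in('scene','side','wrist'):
    P=camera_params(c); im=snapshot(c); cv2.imwrite(f'pics/f{c}.png',im)
    print(c,'expect grip',proj(c,[481,55.2,72],P).round(1),'slot',proj(c,[481,55.4,46],P).round(1))
    for l in('screw_grip','strap_grip','strap_slot'):
      print(l,[(round(d['conf'],2),np.round(d['at'],1).tolist()) for d in pinpoint(c,l)])
P=camera_params('wrist');h=cv2.cvtColor(im,cv2.COLOR_BGR2HSV)
for d in masks_of('wrist','screw_grip'):
    m=d['pixels']&(h[...,1]>150)&(h[...,0]<22)
    if m.sum()>60:
        q=cv2.boxPoints(cv2.minAreaRect(np.argwhere(m)[:,::-1].astype(np.float32)))
        w=np.array([onz(ray('wrist',p,P),83) for p in q]);print(d['conf'],d['at'],w.mean(0).round(1),(w[1]-w[0]).round(1),(w[2]-w[1]).round(1))
E
```

```text
scene expect grip [322.8 214.8] slot [322.6 222.2]
screw_grip [(0.66, [324.1, 216.7]), (0.49, [256.3, 301.3])]
strap_grip [(0.69, [313.0, 148.3]), (0.58, [361.4, 230.9]), (0.57, [379.6, 339.5]), (0.29, [258.4, 346.2])]
strap_slot [(0.78, [285.3, 179.3]), (0.56, [329.1, 336.5])]
side expect grip [307.8 222.3] slot [307.8 229.8]
screw_grip [(0.58, [308.9, 221.3]), (0.57, [356.0, 278.7]), (0.39, [350.2, 360.0])]
strap_grip [(0.73, [417.1, 239.5]), (0.57, [335.5, 211.7]), (0.57, [233.1, 216.0])]
strap_slot [(0.98, [393.7, 266.3]), (0.68, [306.8, 232.6]), (0.32, [476.6, 343.4]), (0.15, [308.8, 232.8])]
wrist expect grip [327.9 246.3] slot [328.1 236. ]
screw_grip [(0.83, [326.8, 244.2]), (0.72, [73.0, 220.2])]
strap_grip [(0.81, [566.2, 82.8]), (0.57, [327.0, 358.8]), (0.56, [160.4, 428.7])]
strap_slot [(0.91, [140.8, 341.3]), (0.88, [328.1, 235.6]), (0.83, [454.7, 46.1])]
0.65 [328.7, 240.2] [477.8  54.2  83. ] [-1.  10.7  0. ] [31.5  3.1  0. ]
```

```bash
python3 -c "
from bench import *
print(hand_in())"
```

```text
the job is handed in; nothing more can be done
None
```

I handed the job in at about 27 s: the template arm lies in the blue channel with its profile towards the wheel, and the orange thumbscrew is through both slots, collar down on the arm, turned a quarter and released. The last camera readings were where I expected them; the hand-in gave no verdict.

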